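Unplug the detector chamber and hold its cover over the screw holes

TASK

Lift the dust plug out of the aluminium chamber block by its knob and stand it knob-up in the steel tray. Then take the cover plate by its handle and hold it still and level roughly 15 to 20 mm above the block, touching nothing else and turned as the block is, so that from straight above each threaded hole shows whole through its plate hole; finish while holding it there. Leave the spanner, jar and screw dish where they are.

Things in the scene. Friction and masses are not known exactly. Their poses are not given: they have to be found in the camera images.
- block: Aluminium chamber block fixed to the bench, 150 (x) x 120 (y) x 60 mm high, origin at the centre of its underside, z up; yaw within 0.4. Full-height tab 20 x 34 mm on its +x side at y = +36 mm. In its top: a bore 42 mm wide, 18 mm deep in the middle, holding the dust plug, and four threaded holes around it. Two tube fittings stick out 42 mm low on its +x side.
- plug: Loose grey plastic dust plug, about 80 g, sitting loosely in the block's bore; origin at the centre of its underside, z up its axis. From the bottom: spigot 36 mm wide, 12 mm high; flange 54 mm wide, 6 mm thick (rests on the block's top); round knob 24 mm wide, 30 mm high. 48 mm high in all.
- tray: Open square tray of bright steel, fixed to the bench, 140 x 140 x 25 mm outside, walls and floor 4 to 5 mm thick, origin at the centre of its underside. It lies to the left or to the right of the block, empty.
- cover: Loose aluminium cover plate, about 350 g, flat on the bench beside the block opposite the tray. 150 (x) x 120 (y) x 6 mm, tab like the block's on its +x side (same outline). Origin at the centre of the underside, z up; centre of mass within 5 mm of its z axis. Bridge handle on top along x: steel bar 90 long, 16 wide, 32 to 46 mm above the underside, posts at x = +/-39 mm.
- cover_grip (a point): Middle of the cover's handle bar, 39 mm straight above the cover's origin. Axes as the cover's.
- spanner: Bystander: steel spanner 150 mm long lying on the far side of the block; origin under its middle.
- jar: Bystander: amber glass jar, 60 mm wide, 85 mm high, standing at the far left; origin at the centre of its underside.
- dish: Bystander: white ceramic dish with four screws, 80 mm wide, 20 mm high, at the far right; origin at the centre of its underside.
- thread0 (a point): Mouth of threaded hole 0 in the block's top face, at block x = 55, y = 42, z = 60 mm; 6 mm wide.
- cover_hole0 (a point): Centre, at the underside, of cover hole 0 (14 mm wide), which belongs over threaded hole 0; at cover x = 55, y = 42, z = 0 mm.
- thread1 (a point): Mouth of threaded hole 1 in the block's top face, at block x = -55, y = 42, z = 60 mm; 6 mm wide.
- cover_hole1 (a point): Centre, at the underside, of cover hole 1 (14 mm wide), which belongs over threaded hole 1; at cover x = -55, y = 42, z = 0 mm.
- thread2 (a point): Mouth of threaded hole 2 in the block's top face, at block x = -55, y = -42, z = 60 mm; 6 mm wide.
- cover_hole2 (a point): Centre, at the underside, of cover hole 2 (14 mm wide), which belongs over threaded hole 2; at cover x = -55, y = -42, z = 0 mm.
- thread3 (a point): Mouth of threaded hole 3 in the block's top face, at block x = 32, y = -42, z = 60 mm; 6 mm wide.
- cover_hole3 (a point): Centre, at the underside, of cover hole 3 (14 mm wide), which belongs over threaded hole 3; at cover x = 32, y = -42, z = 0 mm.
Things that resemble listed ones, but are neither listed nor needed, are in the scene too. Of the things like the plug, leave any that is brown or green; of the rest the larger one is meant.

How it is judged:
By the outcome, as a careful person would: the job done as asked, in the order asked, and still so for the second after the job is handed in, while the arm keeps its last pose, push and grip.
It also fails if it takes over 66 s, if anything falls off the work surface, if the arm or the gripper's body presses on something with over 40 N, if the wrist force passes 120 N, or if a joint passes its speed limit or range.

ROBOT

A 6-joint arm with a two-finger parallel gripper is mounted at the origin on the work surface. World frame = base frame: x ahead of the robot, y to its left, z up, the work surface at z = 0. Lengths are in mm, angles in rad, forces in N, time in s.
With the tool pointing down it reaches from about 350 to 875 mm from the base axis. Payload 4.2 kg.
Tool frame: the origin (TCP) lies midway between the tips of the shut fingers; the grasp point (between the pads) lies 19 mm behind it; y points along the fingers, x is the direction in which the jaws open and shut, and the axes are right-handed (so a half turn about y gives the same grasp; the last joint's range is limited). The gripper opens to 85 mm and grips with 20 to 120 N. Pads are 22 mm wide; open, the fingers measure 114 mm over their backs; the gripper's body (76 mm by 85 mm) begins 54 mm behind the grasp point. The pads swing forward as they close: fully open they stand 13 mm farther back than shut.
Start: joints at [-1.024, 0.385, 0.008, 0, -1.194, -0.259], TCP at [177.418, -599.268, 194.312] pointing down, gripper open.
Joint ranges: [-3.14, 3.14], [-1.21, 2.06], [-1.07, 1.41], [-3.16, 2.05], [-2.99, -0.16], [-3.1, 3.1]. Speed limits (rad/s): [2.79, 2.79, 3.14, 3.14, 3.14, 3.14].

INTERFACE

Orientations are given as a unit quaternion [x, y, z, w].
In Python, from bench import read_state, get_image, job_done gives the robot as it stands.
- The arm moves only by the tool play_rows, never from a script. Its argument "series" is a list of rows, each a list of 7 numbers: the shift along the tool's x, y, z in m, then the turn, a rotation vector about the tool's x, y, z in rad, then the finger opening in m, from 0 to 0.0854. In form: [[x, y, z, wx, wy, wz, claw], ...]. A call has 1 to 10 rows; each row shifts and turns the pose as measured when the row begins, along the tool's axes as they then stand; what a row does not reach is not made up. A row lasts 1/10 s, in which the tool goes at most 50 mm and 8.59 degrees, less where a joint would pass 70% of its speed; a pose out of reach is approached as far as the arm can. A call with a gripper value outside its range is refused whole. The fingers move at their own pace and stop on an object; the grip force is fixed at half the most. Time passes only in rows, so rows that do not move let the fingers close. It gives the time, the measured TCP pose, the force and the opening at its end, in the units of the state.
- read_state(): the state, without advancing time (a new reading comes with each control period).
- get_image(name): name is "scene" or "top" or "wrist"; returns a dict with "color" (384x512x3 uint8, red, green, blue), "intrinsics" (3x3 intrinsics, pixels), "origin" and "orientation" of the camera in the world. Camera axes: x right, y down, z forward; pixel columns grow to the right and rows downward; lengths in mm; the calibration is good to about 2 mm. A picture is of the moment at which its call begins. There is no depth.
- job_done(): hands the job in, once; it reports no verdict.
The state is a dict: "clock": time; "joints": joint angles; "joint_vel": joint speeds; "joint_efforts": joint torques, N m; "position": TCP position; "ee_rot": TCP orientation; "contact_force": force on the tool from outside, world axes, zero at the start; "wrist_torque": the same for the moment, N m; "gripper_width": finger opening in mm.
Only numpy, scipy, OpenCV 4.12 (cv2) and the standard library are available. Lean on these libraries where they do the work, as an engineer would, in place of code of your own. Each camera call takes 0.05 s, during which the arm holds its last target. There are 200 camera calls.

## Working session

There is one attempt and no reset: what is moved stays moved. The work goes in short steps, Python scripts to look and compute and a tool call to move; the robot and the scene stay as the last step left them, time stands still between calls to the robot, and variables do not carry over. Pictures are saved under pics/ and viewed, about 8 in all and at most 12, crops included, and the job is handed in when it is done.

Besides the shell and the picture viewer there is one more tool, called after ">>>" as name(argument=value, ...) on one line, values as JSON. play_rows: Moves the arm, as the interface text tells. Its arguments: {"type":"object","properties":{"series":{"type":"array","items":{"type":"array","items":{"type":"number"}}}},"required":["series"]}

```bash
mkdir -p pics
cat > h.py <<'E'
import numpy as np, cv2
from scipy.spatial.transform import Rotation as R
from bench import read_state, get_image, job_done
def snap(name, fn=None):
    d=get_image(name)
    if fn: cv2.imwrite('pics/'+fn, d['color'][:,:,::-1])
    return d
def cam(d):
    o=np.array(d['orientation'],float)
    r=o if o.shape==(3,3) else R.from_quat(o).as_matrix()
    return np.array(d['intrinsics'],float),np.array(d['origin'],float),r
def ray(d,u,v,z):
    K,p,r=cam(d); w=r@np.linalg.solve(K,[u,v,1]); return p+w*(z-p[2])/w[2]
def proj(d,P):
    K,p,r=cam(d); c=(np.atleast_2d(P)-p)@r; q=c@K.T; return q[:,:2]/q[:,2:]
E
python3 - <<'E'
from h import *
import pickle
s=read_state()
print({k:np.round(v,3) for k,v in s.items()})
for n in('top','scene'):
    d=snap(n,n+'0.png'); pickle.dump(d,open(n+'0.pkl','wb')); print(n,d['intrinsics'],d['origin'],d['orientation'])
E
```

```text
{'clock': np.float64(0.0), 'joints': array([-1.024e+00,  3.860e-01,  7.000e-03, -1.000e-03, -1.194e+00,
       -2.590e-01]), 'joint_vel': array([-0.001,  0.   , -0.002, -0.001, -0.   , -0.   ]), 'joint_efforts': array([-1.0000e-03, -3.9229e+01,  1.8840e+01,  4.1860e+00, -5.0000e-03,
       -0.0000e+00]), 'position': array([ 177.222, -598.655,  193.215]), 'ee_rot': array([ 0.423,  0.567, -0.566, -0.424]), 'contact_force': array([-0.627,  0.822, -0.009]), 'wrist_torque': array([0.06 , 0.007, 0.035]), 'gripper_width': np.float64(85.503)}
top [[377.71728548   0.         254.23458165]
 [  0.         377.71728548 195.04447807]
 [  0.           0.           1.        ]] [438.06497587  -2.05104474 928.28516849] [-0.69635016  0.71398863 -0.04751635  0.05530728]
scene [[400.3044324    0.         262.3363041 ]
 [  0.         400.3044324  189.67366106]
 [  0.           0.           1.        ]] [1299.69171822  361.80314496  814.67446629] [ 0.48057654  0.78231416 -0.33492316 -0.21179523]
```

View pics/top0.png

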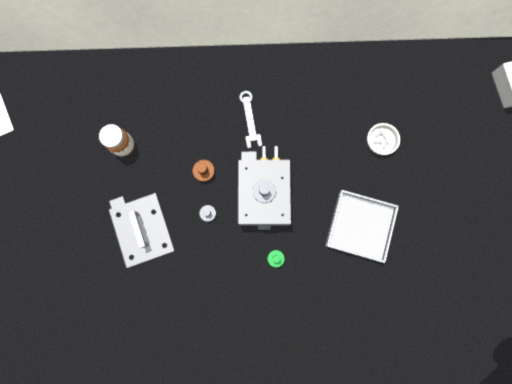

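View pics/scene0.png

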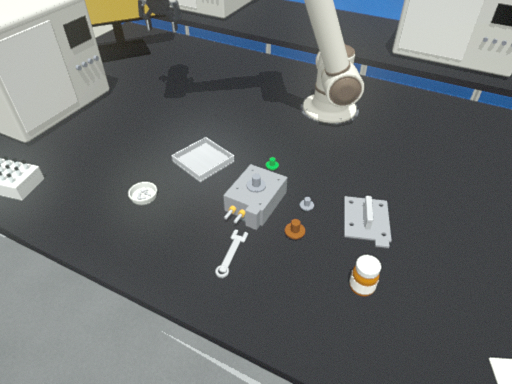

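The top picture shows the block at about (264,190) with the tube fittings at (264/276,153), the tray at (362,227) to its right, the cover at (141,231) to its left and the spanner at (250,120). The jar is at (118,140) and the dish at (384,140). Things like the plug: grey at (264,190) in the block, small grey (208,213), brown (203,171), green (276,258). The one in the block fits, since it is the larger grey one and sits in the bore. I'll confirm that in an enlarged crop.

Run:
```python
from h import *
im=cv2.imread('pics/top0.png')
a=cv2.resize(im[145:240,190:300],None,fx=5,fy=5,interpolation=cv2.INTER_CUBIC)
a=cv2.copyMakeBorder(a,0,100,0,0,cv2.BORDER_CONSTANT)
b=cv2.resize(im[190:275,100:182],None,fx=3,fy=3,interpolation=cv2.INTER_CUBIC)
c=cv2.resize(im[185:265,320:402],None,fx=3,fy=3,interpolation=cv2.INTER_CUBIC)
rt=np.vstack([b,c]); H=a.shape[0]; rt=cv2.copyMakeBorder(rt,0,H-rt.shape[0],0,0,cv2.BORDER_CONSTANT)
cv2.imwrite('pics/crop0.png',np.hstack([a,rt])); print(a.shape,rt.shape)
```

```text
(575, 550, 3) (575, 246, 3)
```

View pics/crop0.png

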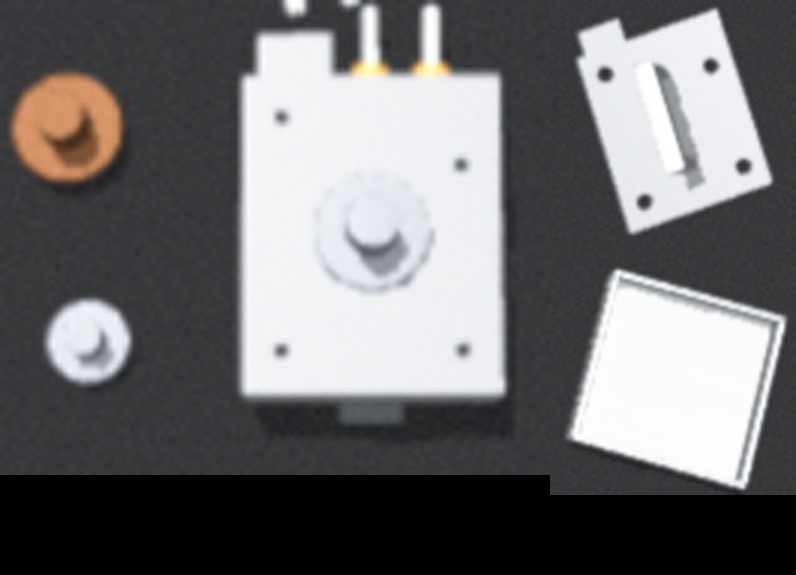

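The crop confirms it: the grey plug in the bore (crop 374,232) is larger than the loose grey one (88,340). The block's holes are at (281,117), (281,350), (463,350) and (461,165). The cover's tab is up-left and its four holes are visible.

```bash
cat >> h.py <<'E'
def dark(g,u,v,r=4):
    "centroid of a dark spot near u,v"
    for _ in range(4):
        x0,y0=int(round(u))-r,int(round(v))-r; p=g[y0:y0+2*r+1,x0:x0+2*r+1].astype(float)
        w=np.clip(np.percentile(p,70)-p-12,0,None); yy,xx=np.mgrid[y0:y0+2*r+1,x0:x0+2*r+1]
        u,v=(w*xx).sum()/w.sum(),(w*yy).sum()/w.sum()
    return u,v
H=np.array([[55,42],[-55,42],[-55,-42],[32,-42]],float)
def fit(A,B):
    "2D rigid B=RA+t -> yaw,t,residual"
    a,b=A-A.mean(0),B-B.mean(0); yaw=np.arctan2((a[:,0]*b[:,1]-a[:,1]*b[:,0]).sum(),(a*b).sum())
    M=np.array([[np.cos(yaw),-np.sin(yaw)],[np.sin(yaw),np.cos(yaw)]]); t=B.mean(0)-M@A.mean(0)
    return yaw,t,np.linalg.norm(A@M.T+t-B,axis=1)
E
python3 - <<'E'
from h import *
import pickle
d=pickle.load(open('top0.pkl','rb')); g=cv2.cvtColor(d['color'],cv2.COLOR_RGB2GRAY)
def run(px,f,off,z):
    P=[dark(g,x/f+off[0]-.4,y/f+off[1]-.4,3) for x,y in px]
    W=np.array([ray(d,u,v,z)[:2] for u,v in P]); y,t,r=fit(H,W); print(np.round(P,1).tolist(),round(y,4),t.round(1),r.round(1))
run([(281,117),(281,350),(463,350),(461,165)],5,(190,145),60)
run([(55,74),(95,202),(193,166),(161,66)],3,(100,190),6)
print('knob',ray(d,374/5+190-.4,222/5+145-.4,96).round(1))
C=np.array([ray(d,x/3+320-.3,y/3+185-.3,25)[:2] for x,y in [(65,17),(235,64),(195,233),(20,182)]]);print('tray',C.round(0).tolist(),C.mean(0).round(1))
s=read_state();M=R.from_quat(s['ee_rot']).as_matrix();print(M.round(3))
E
```

```text
[[245.8, 168.0], [245.8, 214.7], [282.2, 214.5], [281.8, 177.5]] -0.0227 [574.3 -16.6] [0.  0.1 0.1 0.1]
[[118.0, 214.3], [131.0, 256.8], [164.0, 245.0], [153.1, 211.5]] 0.3225 [495.4 285.8] [0.1 0.1 0.1 0.1]
knob [573.2 -17.3  96. ]
tray [[577.0, -204.0], [535.0, -337.0], [403.0, -296.0], [446.0, -161.0]] [ 490.2 -249.7]
[[-0.284 -0.001 -0.959]
 [ 0.959  0.002 -0.284]
 [ 0.002 -1.     0.   ]]
```

Add to h.py:
```python
def go(x,y,z,yaw=None):
    "shift (m) and turn in tool axes to bring the TCP there, tool down, tool x at world yaw"
    s=read_state();r=R.from_quat(s['ee_rot']);M=r.as_matrix();p=np.array(s['position'])
    a=np.arctan2(M[1,0],M[0,0]) if yaw is None else yaw
    T=np.c_[[np.cos(a),np.sin(a),0],[0,0,-1],[-np.sin(a),np.cos(a),0]]; T[:,2]=np.cross(T[:,0],T[:,1])
    print('t',round(s['clock'],2),'p',p.round(1),'yaw',round(np.arctan2(M[1,0],M[0,0]),4),'w',round(s['gripper_width'],1),'F',np.round(s['contact_force'],1))
    print('shift',(M.T@(np.array([x,y,z])-p)/1000).round(4),'turn',R.from_matrix(M.T@T).as_rotvec().round(4))
```

```text
(no output)
```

>>> play_rows(series=[[0.028,0,-0.034,0,0,0,0.085],[0.028,0,-0.034,0,0,0,0.085],[0.028,0,-0.034,0,0,0,0.085],[0.028,0,-0.034,0,0,0,0.085],[0.028,0,-0.034,0,0,0,0.085],[0.028,0,-0.034,0,0,0,0.085],[0.028,0,-0.034,0,0,0,0.085],[0.028,0,-0.034,0,0,0,0.085],[0.028,0,-0.034,0,0,0,0.085],[0.028,0,-0.034,0,0,0,0.085]])

```text
clock: 1.1
position: [428.4, -223.2, 188.6]
ee_rot: [0.423, 0.565, -0.563, -0.43]
contact_force: [0.3, -0.9, -0.6]
gripper_width: 85.1
```

```bash
python3 -c "
from h import *
go(573.5,-17,190)"
```

```text
t 1.1 p [ 428.4 -223.2  188.6] yaw 1.8468 w 85.1 F [ 0.3 -0.9 -0.6]
shift [ 0.1589 -0.0007 -0.1958] turn [-0.0041  0.      0.0099]
```

>>> play_rows(series=[[0.028,0,-0.034,0,0,0,0.085],[0.028,0,-0.034,0,0,0,0.085],[0.028,0,-0.034,0,0,0,0.085],[0.028,0,-0.034,0,0,0,0.085],[0.028,0,-0.034,0,0,0,0.085],[0.018,0,-0.022,-0.004,0,0.01,0.085],[0,0,0,0,0,0,0.085],[0,0,0,0,0,0,0.085]])

```text
clock: 1.9
position: [574.3, -3.8, 185.8]
ee_rot: [-0.423, -0.564, 0.567, 0.426]
contact_force: [0.3, -0.0, -0.0]
gripper_width: 84.7
```

```bash
python3 -c "
from h import *
go(573.5,-17,130)
import pickle
d=snap('wrist','wrist1.png');pickle.dump(d,open('wrist1.pkl','wb'));print(d['origin'],d['intrinsics'],proj(d,[[573.3,-17,96],[573.3,-17,66]]).round(0))"
```

```text
t 1.9 p [574.3  -3.8 185.8] yaw 1.8546 w 84.7 F [ 0.3 -0.  -0. ]
shift [-0.0126  0.0558  0.0042] turn [-0.0052  0.      0.0013]
[508.72102532 -24.22932118 366.36828333] [[296.94527649   0.         255.86535168]
 [  0.         296.94527649 192.46969187]
 [  0.           0.           1.        ]] [[244. 181.]
 [245. 174.]]
```

View pics/wrist1.png

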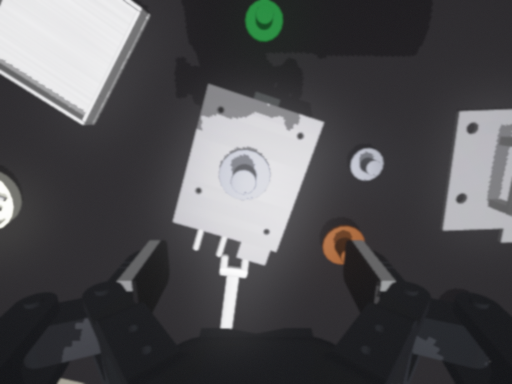

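The wrist view shows the knob top at (243,181), and the top-view estimate predicts (244,181), so they agree. Descending.

>>> play_rows(series=[[-0.0126,0.01,0.004,-0.005,0,0.001,0.07],[0,0.025,0,0,0,0,0.07],[0,0.02,0,0,0,0,0.07],[0,0,0,0,0,0,0.07],[0,0,0,0,0,0,0.07]])

```text
clock: 2.45
position: [570.3, -25.5, 128.9]
ee_rot: [0.427, 0.564, -0.564, -0.427]
contact_force: [-0.6, 0.1, 0.0]
gripper_width: 70.4
```

```bash
python3 -c "
from h import *
go(573.5,-17,71)"
```

```text
t 2.45 p [570.3 -25.5 128.9] yaw 1.8462 w 70.4 F [-0.6  0.1  0. ]
shift [ 0.0073  0.0579 -0.0054] turn [ 0.     -0.      0.0004]
```

```bash
python3 -c "
from h import *
for i in range(4):
    s=read_state();print(s['clock'],np.round(s['position'],1),np.round(s['joints'],4),np.abs(s['joint_vel']).max().round(3));get_image('top')
go(573.5,-17,71)"
```

```text
2.45 [570.3 -25.5 128.9] [ 2.3880e-01  3.4900e-01 -2.2170e-01 -4.0000e-04 -1.0002e+00 -1.5339e+00] 0.03
2.5 [570.1 -25.4 128.8] [ 2.3890e-01  3.4890e-01 -2.2170e-01 -9.0000e-04 -1.0005e+00 -1.5340e+00] 0.015
2.55 [570.6 -24.9 129.2] [ 2.3950e-01  3.4870e-01 -2.2090e-01 -8.0000e-04 -1.0004e+00 -1.5341e+00] 0.017
2.6 [571.1 -24.5 129.6] [ 2.4000e-01  3.4850e-01 -2.2020e-01 -7.0000e-04 -1.0002e+00 -1.5342e+00] 0.01
t 2.65 p [571.3 -24.2 129.7] yaw 1.8474 w 69.9 F [ 0.4 -0.5  0.3]
shift [ 0.0063  0.0587 -0.0039] turn [ 0.0024 -0.      0.0005]
```

>>> play_rows(series=[[0.006,0.015,-0.004,0.002,0,0,0.07],[0,0.015,0,0,0,0,0.07],[0,0,0,0,0,0,0.07],[0,0,0,0,0,0,0.07],[0,0,0,0,0,0,0.07]])

```text
clock: 3.15
position: [575.6, -15.2, 99.5]
ee_rot: [0.427, 0.566, -0.563, -0.425]
contact_force: [-0.5, -0.3, 0.2]
gripper_width: 69.7
```

```bash
python3 -c "
from h import *
go(573.5,-17,71)"
```

```text
t 3.15 p [575.6 -15.2  99.5] yaw 1.8488 w 69.7 F [-0.5 -0.3  0.2]
shift [-0.0012  0.0285  0.0026] turn [ 0.0049 -0.      0.0003]
```

>>> play_rows(series=[[-0.001,0.012,0.002,0.003,0,0,0.07],[0,0.012,0,0,0,0,0.07],[0,0.003,0,0,0,0,0.07],[0,0,0,0,0,0,0.07],[0,0,0,0,0,0,0.07]])

```text
clock: 3.65
position: [574.2, -16.6, 70.5]
ee_rot: [0.426, 0.565, -0.564, -0.425]
contact_force: [-0.2, -0.8, -0.2]
gripper_width: 70.0
```

```bash
python3 -c "
from h import *
go(573.5,-17,71)"
```

```text
t 3.65 p [574.2 -16.6  70.5] yaw 1.849 w 70.0 F [-0.2 -0.8 -0.2]
shift [-0.0002 -0.0005  0.0008] turn [ 0.0024 -0.      0.0002]
```

>>> play_rows(series=[[0,0,0,0,0,0,0.01],[0,0,0,0,0,0,0.01],[0,0,0,0,0,0,0.01],[0,0,0,0,0,0,0.01],[0,0,0,0,0,0,0.01],[0,0,0,0,0,0,0.01],[0,0,0,0,0,0,0.01]])

```text
clock: 4.35
position: [575.2, -16.5, 71.8]
ee_rot: [0.427, 0.566, -0.563, -0.425]
contact_force: [0.3, 0.5, -0.6]
gripper_width: 9.8
```

>>> play_rows(series=[[0,0,0,0,0,0,0.01],[0,-0.01,0,0,0,0,0.01],[0,-0.015,0,0,0,0,0.01],[0,-0.02,0,0,0,0,0.01],[0,-0.02,0,0,0,0,0.01],[0,-0.01,0,0,0,0,0.01],[0,0,0,0,0,0,0.01]])

```text
clock: 5.05
position: [574.9, -16.8, 152.1]
ee_rot: [0.427, 0.566, -0.563, -0.424]
contact_force: [0.6, 0.6, 0.1]
gripper_width: 10.1
```

```bash
python3 -c "
from h import *
go(490,-250,145)
snap('scene','scene2.png')"
```

```text
t 5.05 p [574.9 -16.8 152.1] yaw 1.8493 w 10.1 F [0.6 0.6 0.1]
shift [-0.2009  0.0064  0.1458] turn [ 0.0057  0.     -0.0007]
```

View pics/scene2.png

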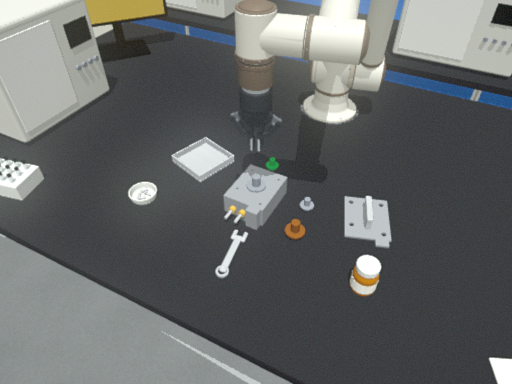

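The fingers closed to 10 mm, so the grasp missed. The tips show at (254,150), with the plug untouched at (256,181). I'll compare projections.

```bash
python3 -c "
from h import *
import pickle
d=pickle.load(open('scene0.pkl','rb'))
print(proj(d,[[574.9,-16.8,152],[573.3,-17,96],[574.9,-16.8,300],[0,0,0],[495.4,285.8,6]]).round(0))
s=read_state();print(np.round(s['joints'],3),s['position'])
t=pickle.load(open('top0.pkl','rb'))
print(proj(t,[[574.9,-16.8,152]]).round(0))
e=snap('top','top2.png'); K,p,r=cam(e)
im=cv2.imread('pics/top2.png')[120:260,180:340];cv2.imwrite('pics/c2.png',cv2.resize(im,None,fx=4,fy=4))
w=snap('wrist','w2.png');print(w['origin'],proj(w,[[573.3,-17,96],s['position']]))
im=cv2.imread('pics/w2.png');cv2.imwrite('pics/c2.png',np.hstack([cv2.resize(cv2.imread('pics/top2.png')[120:260,200:340],(384,384)),im[:,64:448]]))
"
```

```text
[[255. 160.]
 [255. 175.]
 [255. 111.]
 [328. 107.]
 [366. 216.]]
[ 0.253  0.332 -0.186  0.    -1.049 -1.545] [574.5305035  -16.82215897 151.33660087]
[[264. 184.]]
[506.80800729 -37.09957441 330.3214485 ] [[257.1162409  194.93439204]
 [257.22269704 221.14577186]]
```

View pics/c2.png

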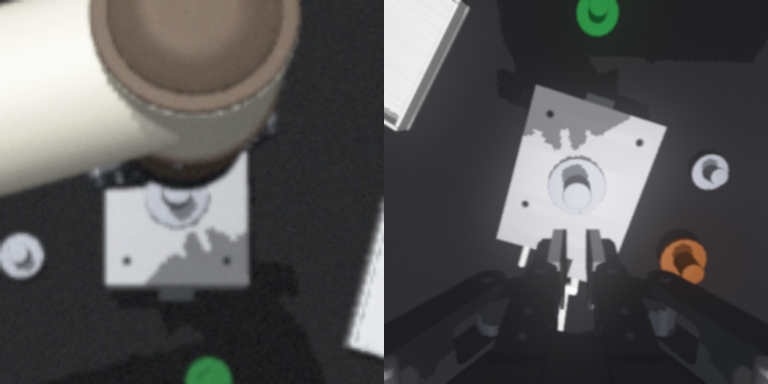

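```bash
python3 -c "
from h import *
s=read_state();p=np.array(s['position'])
w=get_image('wrist');d=get_image('scene');t=get_image('top')
for h in(0,10,20,30,40,50): q=p+[0,0,h];print(h,proj(w,q).round(0),proj(d,q).round(0),proj(t,q).round(0))
a=cv2.resize(w['color'][200:300,200:310],None,fx=4,fy=4,interpolation=2);b=cv2.resize(d['color'][100:200,220:300],None,fx=4,fy=4,interpolation=2)
cv2.imwrite('pics/c3.png',np.hstack([a,b])[:,:,::-1])"
```

```text
0 [[257. 220.]] [[255. 160.]] [[265. 185.]]
10 [[258. 225.]] [[255. 157.]] [[265. 184.]]
20 [[258. 232.]] [[255. 154.]] [[265. 183.]]
30 [[258. 239.]] [[255. 151.]] [[265. 182.]]
40 [[258. 247.]] [[255. 148.]] [[265. 181.]]
50 [[258. 257.]] [[255. 145.]] [[265. 180.]]
```

View pics/c3.png

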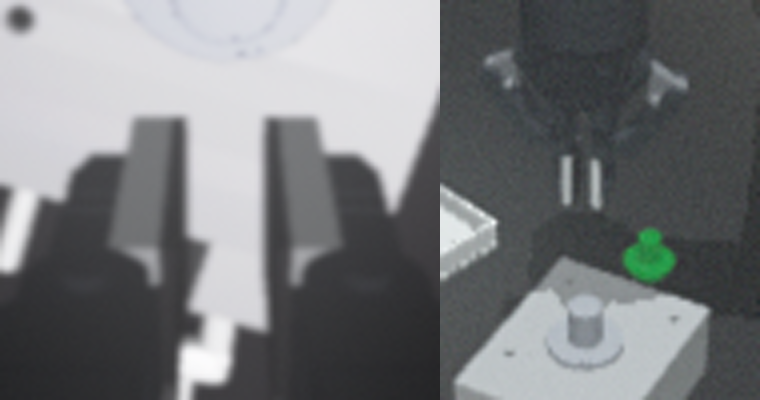

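```bash
python3 -c "
from h import *
s=read_state();p=np.array(s['position']);M=R.from_quat(s['ee_rot']).as_matrix();X,Y,Z=M.T
w=get_image('wrist');d=get_image('scene')
print('obs wrist',200+187/4,200+265/4,229.5,'scene 252 259 row 151.5')
for h in(0,20,30,40,50): 
  q=p-h*Y;print(h,proj(w,[q+5*X+11*Z,q-5*X+11*Z]).round(1).tolist(),proj(d,[q+5*X-11*Z,q-5*X-11*Z]).round(1).tolist())
"
```

```text
obs wrist 246.75 266.25 229.5 scene 252 259 row 151.5
0 [[265.3, 203.4], [249.6, 203.4]] [[256.1, 163.0], [252.3, 162.5]]
20 [[266.4, 214.2], [248.9, 214.2]] [[256.1, 157.0], [252.3, 156.5]]
30 [[267.0, 220.5], [248.5, 220.5]] [[256.1, 153.9], [252.2, 153.4]]
40 [[267.7, 227.7], [248.0, 227.7]] [[256.1, 150.8], [252.2, 150.3]]
50 [[268.5, 235.9], [247.5, 235.9]] [[256.1, 147.7], [252.2, 147.2]]
```

Both views put the finger tips about 40 mm above the reported TCP, so the fingers closed above the knob. I'll go about 38 mm lower than the nominal height, in steps, and watch the force.

>>> play_rows(series=[[-0.001,0.0,0,0.004,0,0,0.07],[0,0,0,0,0,0,0.07],[0,0.0,0,0,0,0,0.07],[0,0.02,0,0,0,0,0.07],[0,0.02,0,0,0,0,0.07],[0,0.02,0,0,0,0,0.07],[0,0.018,0,0,0,0,0.07],[0,0,0,0,0,0,0.07],[0,0,0,0,0,0,0.07]])

```text
clock: 6.35
position: [574.8, -18.2, 69.3]
ee_rot: [-0.426, -0.564, 0.565, 0.426]
contact_force: [-0.1, -0.6, 1.0]
gripper_width: 69.9
```

```bash
python3 -c "
from h import *
go(573.5,-17,34)"
```

```text
t 6.35 p [574.8 -18.2  69.3] yaw 1.8495 w 69.9 F [-0.1 -0.6  1. ]
shift [0.0016 0.0353 0.0009] turn [-0.0023 -0.     -0.001 ]
```

>>> play_rows(series=[[0.001,0.01,0.001,0,0,0,0.07],[0,0.01,0,0,0,0,0.07],[0,0.008,0,0,0,0,0.07],[0,0.005,0,0,0,0,0.07],[0,0,0,0,0,0,0.07],[0,0,0,0,0,0,0.07]])

```text
clock: 6.95
position: [575.3, -17.2, 36.1]
ee_rot: [0.427, 0.565, -0.564, -0.425]
contact_force: [-0.4, 0.1, 1.0]
gripper_width: 69.8
```

```bash
python3 -c "
from h import *
go(573.5,-17,34)"
```

```text
t 6.95 p [575.3 -17.2  36.1] yaw 1.8499 w 69.8 F [-0.4  0.1  1. ]
shift [0.0007 0.0021 0.0017] turn [ 0.0024  0.     -0.0016]
```

>>> play_rows(series=[[0,0,0,0,0,0,0.01],[0,0,0,0,0,0,0.01],[0,0,0,0,0,0,0.01],[0,0,0,0,0,0,0.01],[0,0,0,0,0,0,0.01],[0,0,0,0,0,0,0.01],[0,0,0,0,0,0,0.01]])

```text
clock: 7.65
position: [576.0, -17.0, 37.2]
ee_rot: [0.427, 0.566, -0.564, -0.424]
contact_force: [0.1, 0.5, 0.1]
gripper_width: 21.4
```

>>> play_rows(series=[[0,0,0,0,0,0,0.01],[0,0,0,0,0,0,0.01],[0,-0.008,0,0,0,0,0.01],[0,-0.015,0,0,0,0,0.01],[0,-0.02,0,0,0,0,0.01],[0,-0.02,0,0,0,0,0.01],[0,-0.02,0,0,0,0,0.01],[0,0,0,0,0,0,0.01]])

```text
clock: 8.45
position: [575.0, -17.4, 124.5]
ee_rot: [0.427, 0.565, -0.564, -0.424]
contact_force: [0.1, -0.2, -1.2]
gripper_width: 21.0
```

```bash
python3 -c "
from h import *
go(490,-250,120)
w=snap('wrist');d=snap('scene')
a=w['color'][150:350,156:356];b=d['color'][90:230,190:330]
cv2.imwrite('pics/c4.png',np.hstack([cv2.resize(a,(400,400)),cv2.resize(b,(400,400))])[:,:,::-1])"
```

```text
t 8.45 p [575.  -17.4 124.5] yaw 1.8498 w 21.0 F [ 0.1 -0.2 -1.2]
shift [-0.2002  0.0045  0.1458] turn [ 0.0027  0.     -0.002 ]
```

View pics/c4.png

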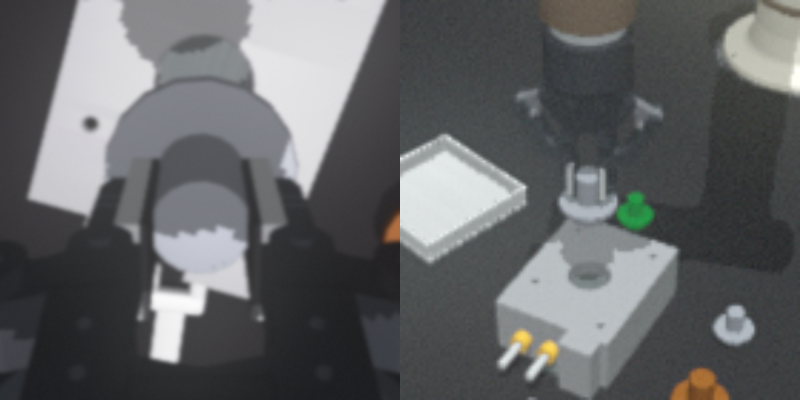

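Plug held: the scene shows it out of the bore. The underside is about 11 mm above the reported TCP. Next, over to the tray.

>>> play_rows(series=[[-0.015,0,0.011,0.003,0,-0.002,0.01],[-0.025,0,0.018,0,0,0,0.01],[-0.025,0,0.018,0,0,0,0.01],[-0.025,0,0.018,0,0,0,0.01],[-0.025,0,0.018,0,0,0,0.01],[-0.025,0,0.018,0,0,0,0.01],[-0.025,0,0.018,0,0,0,0.01],[-0.02,0,0.014,0,0,0,0.01],[-0.01,0,0.008,0,0,0,0.01],[0,0,0,0,0,0,0.01]])

```text
clock: 9.55
position: [478.7, -249.5, 108.6]
ee_rot: [-0.416, -0.559, 0.57, 0.436]
contact_force: [-0.5, 0.6, -1.1]
gripper_width: 21.3
```

```bash
python3 -c "
from h import *
go(491,-250,20)"
```

```text
t 9.55 p [ 478.7 -249.5  108.6] yaw 1.8493 w 21.3 F [-0.5  0.6 -1.1]
shift [-0.005   0.0882 -0.0143] turn [-0.0298  0.0002  0.013 ]
```

>>> play_rows(series=[[-0.003,0.0,-0.01,-0.025,0,0.011,0.01],[0,0.02,0,0,0,0,0.01],[0,0.02,0,0,0,0,0.01],[0,0.02,0,0,0,0,0.01],[0,0.015,0,0,0,0,0.01],[0,0,0,0,0,0,0.01],[0,0,0,0,0,0,0.01]])

```text
clock: 10.25
position: [495.8, -244.0, 30.2]
ee_rot: [0.425, 0.567, -0.565, -0.422]
contact_force: [0.6, 0.4, -1.0]
gripper_width: 21.3
```

```bash
python3 -c "
from h import *
go(491,-250,-5)"
```

```text
t 10.25 p [ 495.8 -244.    30.2] yaw 1.8576 w 21.3 F [ 0.6  0.4 -1. ]
shift [-0.0044  0.0352  0.0065] turn [ 0.0042  0.     -0.0015]
```

>>> play_rows(series=[[-0.004,0.008,0.005,0.003,0,-0.001,0.01],[0,0.01,0,0,0,0,0.01],[0,0.01,0,0,0,0,0.01],[0,0.004,0,0,0,0,0.01],[0,0,0,0,0,0,0.01],[0,0,0,0,0,0,0.01]])

```text
clock: 10.85
position: [494.3, -249.4, -2.4]
ee_rot: [0.425, 0.567, -0.566, -0.421]
contact_force: [-0.1, -1.0, 0.4]
gripper_width: 21.2
```

```bash
python3 -c "
from h import *
go(491,-250,-6)"
```

```text
t 10.85 p [ 494.3 -249.4   -2.4] yaw 1.8589 w 21.2 F [-0.1 -1.   0.4]
shift [0.0004 0.0036 0.0034] turn [ 0.0053  0.     -0.0029]
```

>>> play_rows(series=[[0,0.0015,0,0.005,0,-0.003,0.01],[0,0.001,0,0,0,0,0.01],[0,0,0,0,0,0,0.01],[0,0,0,0,0,0,0.01]])

```text
clock: 11.25
position: [495.1, -249.7, -4.3]
ee_rot: [0.424, 0.567, -0.566, -0.422]
contact_force: [0.1, -0.5, -0.5]
gripper_width: 21.4
```

```bash
python3 -c "
from h import *
go(491,-250,-6)"
```

```text
t 11.25 p [ 495.1 -249.7   -4.3] yaw 1.8589 w 21.4 F [ 0.1 -0.5 -0.5]
shift [0.0009 0.0017 0.0041] turn [ 0.0017  0.     -0.0007]
```

>>> play_rows(series=[[0,0.0015,0,0,0,0,0.01],[0,0.001,0,0,0,0,0.01],[0,0,0,0,0,0,0.01],[0,0,0,0,0,0,0.01]])

```text
clock: 11.65
position: [495.3, -249.7, -6.7]
ee_rot: [0.424, 0.567, -0.566, -0.422]
contact_force: [-0.6, -0.3, -1.1]
gripper_width: 20.9
```

>>> play_rows(series=[[0,0.0015,0,0,0,0,0.01],[0,0.0,0,0,0,0,0.01],[0,0,0,0,0,0,0.01]])

```text
clock: 11.95
position: [495.8, -249.8, -6.2]
ee_rot: [0.424, 0.567, -0.566, -0.422]
contact_force: [-0.0, 0.3, -1.0]
gripper_width: 21.2
```

>>> play_rows(series=[[0,0.0015,0,0,0,0,0.01],[0,0.0,0,0,0,0,0.01],[0,0,0,0,0,0,0.01]])

```text
clock: 12.25
position: [496.1, -250.0, -6.8]
ee_rot: [0.424, 0.567, -0.567, -0.421]
contact_force: [-0.2, -0.5, 0.5]
gripper_width: 21.3
```

>>> play_rows(series=[[0,0.0015,0,0,0,0,0.01],[0,0.001,0,0,0,0,0.01],[0,0.0005,0,0,0,0,0.01]])

```text
clock: 12.55
position: [496.1, -250.0, -6.8]
ee_rot: [0.424, 0.567, -0.567, -0.421]
contact_force: [-1.1, 1.2, 2.0]
gripper_width: 21.4
```

Contact with the tray floor: it stops descending and Fz is +2 N. Releasing.

>>> play_rows(series=[[0,0,0,0,0,0,0.06],[0,0,0,0,0,0,0.06],[0,0,0,0,0,0,0.06],[0,0,0,0,0,0,0.06],[0,0,0,0,0,0,0.06]])

```text
clock: 13.05
position: [496.0, -250.1, -8.1]
ee_rot: [-0.424, -0.567, 0.567, 0.421]
contact_force: [-0.0, 1.3, -0.3]
gripper_width: 60.2
```

>>> play_rows(series=[[0,-0.01,0,0,0,0,0.06],[0,-0.02,0,0,0,0,0.06],[0,-0.03,0,0,0,0,0.06],[0,-0.03,0,0,0,0,0.06],[0,-0.03,0,0,0,0,0.06],[0,-0.03,0,0,0,0,0.06],[0,0,0,0,0,0,0.06]])

```text
clock: 13.75
position: [495.4, -250.3, 150.9]
ee_rot: [-0.423, -0.567, 0.568, 0.421]
contact_force: [-0.0, -0.4, -0.0]
gripper_width: 59.9
```

```bash
python3 -c "
from h import *
go(495.4,285.8,150,.3225+np.pi/2)"
```

```text
t 13.75 p [ 495.4 -250.3  150.9] yaw 1.8618 w 59.9 F [-0.  -0.4 -0. ]
shift [ 0.5135 -0.0008 -0.1538] turn [ 0.0009 -0.0315 -0.0036]
```

>>> play_rows(series=[[0.03,0,-0.009,0,-0.003,0,0.07],[0.04,0,-0.012,0,-0.003,0,0.07],[0.04,0,-0.012,0,-0.003,0,0.07],[0.04,0,-0.012,0,-0.003,0,0.07],[0.04,0,-0.012,0,-0.003,0,0.07],[0.04,0,-0.012,0,-0.003,0,0.07],[0.04,0,-0.012,0,-0.003,0,0.07],[0.04,0,-0.012,0,-0.003,0,0.07],[0.04,0,-0.012,0,-0.003,0,0.07],[0.04,0,-0.012,0,-0.003,0,0.07]])

```text
clock: 14.75
position: [489.3, 166.9, 153.1]
ee_rot: [0.419, 0.572, -0.571, -0.414]
contact_force: [0.9, -0.3, -0.1]
gripper_width: 69.9
```

```bash
python3 -c "
from h import *
go(495.4,285.8,150,.3225+np.pi/2)"
```

```text
t 14.75 p [489.3 166.9 153.1] yaw 1.8825 w 69.9 F [ 0.9 -0.3 -0.1]
shift [ 0.1114  0.0028 -0.0423] turn [ 0.0064 -0.0108 -0.0052]
```

>>> play_rows(series=[[0.035,0,-0.013,0.003,-0.005,-0.003,0.07],[0.03,0,-0.012,0.003,-0.005,-0.002,0.07],[0.02,0,-0.009,0,0,0,0.07],[0.01,0,-0.004,0,0,0,0.07],[0,0,0,0,0,0,0.07],[0,0,0,0,0,0,0.07],[0,0,0,0,0,0,0.07]])

```text
clock: 15.45
position: [492.8, 275.6, 152.5]
ee_rot: [-0.411, -0.574, 0.576, 0.412]
contact_force: [0.8, -1.1, 0.1]
gripper_width: 70.1
```

```bash
python3 -c "
from h import *
go(495.4,285.8,150,.3225+np.pi/2)
import pickle
w=snap('wrist','w5.png');pickle.dump(w,open('w5.pkl','wb'))
c,sn=np.cos(.3225),np.sin(.3225);M=np.array([[c,-sn],[sn,c]]);P=np.c_[H@M.T+[495.4,285.8],np.full(4,6)]
print(proj(w,np.vstack([P,[495.4,285.8,46]])).round(0).tolist())"
```

```text
t 15.45 p [492.8 275.6 152.5] yaw 1.8989 w 70.1 F [ 0.8 -1.1  0.1]
shift [ 0.0088  0.0024 -0.0058] turn [-0.0023  0.0056 -0.0005]
[[300.0, 223.0], [304.0, 128.0], [226.0, 128.0], [228.0, 205.0], [266.0, 187.0]]
```

View pics/w5.png

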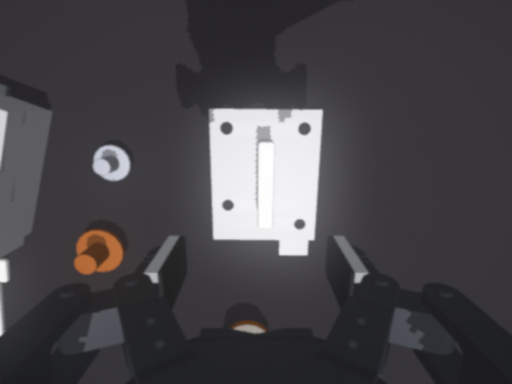

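The wrist view shows the cover holes at (227,128), (304,128), (300,224) and (228,205), within 1 px of prediction. Centring and descending on the handle.

>>> play_rows(series=[[0.008,0.01,-0.005,-0.002,0.005,0,0.07],[0,0.025,0,0,0,0,0.07],[0,0.03,0,0,0,0,0.07],[0,0.03,0,0,0,0,0.07],[0,0.015,0,0,0,0,0.07],[0,0,0,0,0,0,0.07],[0,0,0,0,0,0,0.07]])

```text
clock: 16.2
position: [496.9, 283.3, 37.7]
ee_rot: [0.416, 0.573, -0.571, -0.415]
contact_force: [0.7, -0.4, -0.0]
gripper_width: 70.5
```

```bash
python3 -c "
from h import *
go(495.4,285.8,-18,.3225+np.pi/2)"
```

```text
t 16.2 p [496.9 283.3  37.7] yaw 1.8862 w 70.5 F [ 0.7 -0.4 -0. ]
shift [0.0028 0.0557 0.0008] turn [ 0.0029 -0.007   0.0008]
```

>>> play_rows(series=[[0.0025,0.01,0.001,0.002,-0.006,0,0.07],[0,0.015,0,0,0,0,0.07],[0,0.015,0,0,0,0,0.07],[0,0.01,0,0,0,0,0.07],[0,0.0,0,0,0,0,0.07],[0,0,0,0,0,0,0.07]])

```text
clock: 16.8
position: [498.2, 289.0, -10.5]
ee_rot: [0.414, 0.578, -0.57, -0.413]
contact_force: [0.4, 0.2, -0.3]
gripper_width: 69.8
```

```bash
python3 -c "
from h import *
go(495.4,285.8,-18,.3225+np.pi/2)"
```

```text
t 16.8 p [498.2 289.  -10.5] yaw 1.8934 w 69.8 F [ 0.4  0.2 -0.3]
shift [-0.0022  0.0075  0.0038] turn [0.0106 0.0001 0.0054]
```

>>> play_rows(series=[[-0.002,0.003,0.003,0.01,0,0.005,0.07],[0,0.003,0,0,0,0,0.07],[0,0.001,0,0,0,0,0.07],[0,0.0,0,0,0,0,0.07]])

```text
clock: 17.2
position: [497.0, 287.0, -16.1]
ee_rot: [0.413, 0.575, -0.573, -0.413]
contact_force: [0.1, 0.1, 0.9]
gripper_width: 70.0
```

```bash
python3 -c "
from h import *
go(495.4,285.8,-18,.3225+np.pi/2)"
```

```text
t 17.2 p [497.  287.  -16.1] yaw 1.8937 w 70.0 F [0.1 0.1 0.9]
shift [-0.0006  0.0019  0.0019] turn [0.0034 0.0004 0.0017]
```

Within 2 mm. Closing, then a small test lift.

>>> play_rows(series=[[0,0.001,0.001,0.003,0,0.002,0.005],[0,0,0,0,0,0,0.005],[0,0,0,0,0,0,0.005],[0,0,0,0,0,0,0.005],[0,0,0,0,0,0,0.005],[0,0,0,0,0,0,0.005],[0,0,0,0,0,0,0.005],[0,0,0,0,0,0,0.005],[0,0,0,0,0,0,0.005]])

```text
clock: 18.1
position: [496.2, 286.9, -16.6]
ee_rot: [0.413, 0.574, -0.574, -0.413]
contact_force: [-0.1, -0.3, 0.4]
gripper_width: 15.2
```

```bash
python3 -c "
from h import *
go(495.4,285.8,-18,.3225+np.pi/2)"
```

```text
t 18.1 p [496.2 286.9 -16.6] yaw 1.8939 w 15.2 F [-0.1 -0.3  0.4]
shift [-0.0008  0.0014  0.0012] turn [ 0.001   0.0006 -0.0002]
```

>>> play_rows(series=[[0,-0.01,0,0,0,0,0.005],[0,-0.02,0,0,0,0,0.005],[0,-0.025,0,0,0,0,0.005],[0,-0.03,0,0,0,0,0.005],[0,-0.03,0,0,0,0,0.005],[0,-0.03,0,0,0,0,0.005],[0,-0.015,0,0,0,0,0.005],[0,0,0,0,0,0,0.005],[0,0,0,0,0,0,0.005]])

```text
clock: 19.0
position: [490.7, 282.8, 146.6]
ee_rot: [-0.412, -0.568, 0.578, 0.416]
contact_force: [-0.5, -0.3, -3.9]
gripper_width: 14.7
```

```bash
python3 -c "
from h import *
go(574.3,-16.6,150,-.0227+np.pi/2);print(read_state()['wrist_torque'])"
```

```text
t 19.0 p [490.7 282.8 146.6] yaw 1.8901 w 14.7 F [-0.5 -0.3 -3.9]
shift [-0.3105 -0.0021  0.0146] turn [-0.0136  0.3419 -0.0059]
[0.07110345 0.03125853 0.00093793]
```

Held: 3.9 N of weight, opening 15 mm. Carrying it over the block while turning to the block's yaw.

>>> play_rows(series=[[-0.015,0,0.001,-0.007,0.03,-0.003,0.005],[-0.03,0,0,-0.006,0.035,-0.003,0.005],[-0.033,0,-0.001,0,0.035,0,0.005],[-0.033,0,-0.002,0,0.035,0,0.005],[-0.033,0,-0.003,0,0.035,0,0.005],[-0.033,0,-0.004,0,0.035,0,0.005],[-0.033,0,-0.006,0,0.035,0,0.005],[-0.033,0,-0.007,0,0.035,0,0.005],[-0.025,0,-0.007,0,0.03,0,0.005],[-0.015,0,-0.005,0,0.02,0,0.005]])

```text
clock: 20.0
position: [559.8, -11.0, 130.3]
ee_rot: [-0.501, -0.483, 0.504, 0.512]
contact_force: [0.8, -0.2, -3.8]
gripper_width: 15.0
```

>>> play_rows(series=[[0,0,0,0,0,0,0.005],[0,0,0,0,0,0,0.005],[0,0,0,0,0,0,0.005]])

```text
clock: 20.3
position: [556.5, -14.7, 126.1]
ee_rot: [-0.501, -0.478, 0.504, 0.515]
contact_force: [-0.4, -0.1, -3.5]
gripper_width: 14.8
```

```bash
python3 -c "
from h import *
go(575,-16,130,-.0227+np.pi/2)"
```

```text
t 20.3 p [556.5 -14.7 126.1] yaw 1.5376 w 14.8 F [-0.4 -0.1 -3.5]
shift [-0.0007 -0.0047 -0.0184] turn [-0.0402 -0.0108 -0.0121]
```

>>> play_rows(series=[[0,0,-0.009,-0.02,-0.006,-0.006,0.005],[0,0.005,-0.009,-0.02,-0.005,-0.006,0.005],[0,0.005,0,0,0,0,0.005],[0,0,0,0,0,0,0.005],[0,0,0,0,0,0,0.005],[0,0,0,0,0,0,0.005]])

```text
clock: 20.9
position: [574.8, -12.1, 114.7]
ee_rot: [0.504, 0.497, -0.495, -0.504]
contact_force: [0.9, 1.0, -2.6]
gripper_width: 14.8
```

```bash
python3 -c "
from h import *
go(575,-16,100,-.0227+np.pi/2)"
```

```text
t 20.9 p [574.8 -12.1 114.7] yaw 1.5548 w 14.8 F [ 0.9  1.  -2.6]
shift [-0.0039  0.0147 -0.0002] turn [0.0019 0.0067 0.0009]
```

>>> play_rows(series=[[-0.004,0.008,0,0.002,0.006,0,0.005],[0,0.012,0,0,0,0,0.005],[0,0.012,0,0,0,0,0.005],[0,0.006,0,0,0,0,0.005],[0,0,0,0,0,0,0.005],[0,0,0,0,0,0,0.005],[0,0,0,0,0,0,0.005]])

```text
clock: 21.6
position: [574.2, -16.6, 72.5]
ee_rot: [-0.505, -0.494, 0.495, 0.506]
contact_force: [-0.6, 0.4, -3.6]
gripper_width: 14.8
```

```bash
python3 -c "
from h import *
go(575,-16,60.5,-.0227+np.pi/2)
import pickle
D={n:get_image(n) for n in('wrist','scene','top')};pickle.dump(D,open('D6.pkl','wb'))
P=np.c_[H+[0,0],np.full(4,0)]
c,sn=np.cos(-.0227),np.sin(-.0227);M=np.array([[c,-sn],[sn,c]]);xy=H@M.T+[574.3,-16.6]
for n in D: print(n,proj(D[n],np.c_[xy,np.full(4,60)]).round(0).tolist())
w=D['wrist']['color'];s=cv2.resize(D['scene']['color'][120:240,130:300],None,fx=2,fy=2);
cv2.imwrite('pics/c6.png',np.hstack([cv2.resize(w[80:300,140:370],(460,440),interpolation=2),cv2.copyMakeBorder(s,0,200,0,0,0)])[:,:,::-1])"
```

```text
t 21.6 p [574.2 -16.6  72.5] yaw 1.5483 w 14.8 F [-0.6  0.4 -3.6]
shift [ 0.0006  0.012  -0.0008] turn [-0.002   0.0002  0.0003]
wrist [[314.0, 283.0], [323.0, 131.0], [192.0, 131.0], [199.0, 255.0]]
scene [[259.0, 203.0], [277.0, 179.0], [252.0, 169.0], [236.0, 187.0]]
top [[246.0, 168.0], [246.0, 215.0], [282.0, 215.0], [282.0, 177.0]]
```

View pics/c6.png

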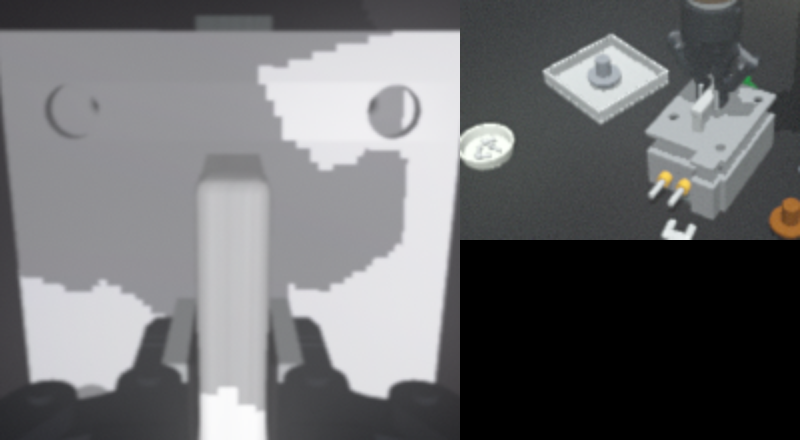

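```bash
cat >> h.py <<'E'
from scipy.optimize import least_squares
def cover_pose(obs,z,yaw0=-.0227):
    "obs: list of (img, hole index, u, v) of the cover holes' top rims; z underside -> x,y,yaw of the cover"
    def f(q):
        c,s=np.cos(q[2]),np.sin(q[2]); return np.concatenate([(proj(d,[q[0]+c*H[i,0]-s*H[i,1],q[1]+s*H[i,0]+c*H[i,1],z+6])[0]-[u,v]) for d,i,u,v in obs])
    r=least_squares(f,[574,-16,yaw0]); return r.x,r.fun
E
python3 - <<'E'
from h import *
import pickle
D=pickle.load(open('D6.pkl','rb'));w=D['wrist'];s=D['scene']
ob=[(w,1,140+394/2-.25,80+111.5/2-.25),(w,2,140+72/2-.25,80+111/2-.25)]
so=[(s,2,(757-460)/2+130-.25,100/2+120-.25),(s,3,(674-460)/2+130-.25,117/2+120-.25),(s,0,(719-460)/2+130-.25,147/2+120-.25)]
# index check for the scene holes
for z in(83,86,89,92):
    for o in(ob,so,ob+so):
        q,f=cover_pose(o,z);print(z,q.round(3),f.round(1))
E
```

```text
83 [ 5.74217e+02 -1.74380e+01 -2.40000e-02] [-3.3 -0.2  3.3 -0.2]
83 [ 5.76701e+02  1.30690e+01 -5.35000e-01] [-5.6 -3.8  9.5 -1.5 -3.9  4.9]
83 [ 5.73711e+02 -1.66540e+01 -3.50000e-02] [ -0.8  -0.3   5.7  -2.1 -26.5  -8.3  -0.9   0.9  -0.4   1.6]
86 [ 5.74014e+02 -1.74380e+01 -2.40000e-02] [-1.9 -0.1  1.9 -0.1]
86 [ 5.79633e+02  1.45680e+01 -5.35000e-01] [-5.5 -3.9  9.4 -1.5 -3.9  5. ]
86 [ 5.73604e+02 -1.65730e+01 -3.30000e-02] [  0.7  -0.2   4.3  -1.7 -26.5  -9.1  -0.8   0.1  -0.3   0.7]
89 [ 5.73812e+02 -1.74390e+01 -2.40000e-02] [-0.4 -0.   0.4 -0. ]
89 [ 5.82565e+02  1.60660e+01 -5.34000e-01] [-5.5 -3.9  9.4 -1.5 -3.9  5.1]
89 [ 5.73493e+02 -1.64970e+01 -3.20000e-02] [  2.2  -0.1   2.9  -1.3 -26.5 -10.   -0.8  -0.7  -0.2  -0.2]
92 [ 5.73613e+02 -1.74400e+01 -2.40000e-02] [ 1.2  0.1 -1.2  0.1]
92 [ 5.85496e+02  1.75650e+01 -5.34000e-01] [-5.4 -4.   9.3 -1.5 -3.9  5.1]
92 [ 5.73378e+02 -1.64260e+01 -3.00000e-02] [  3.7   0.1   1.4  -0.9 -26.5 -10.8  -0.8  -1.6  -0.1  -1. ]
```

The plug stands knob-up in the tray. The cover is at (573.8, -17.4), yaw -0.024, underside about 89.5 mm, against the block at (574.3, -16.6), yaw -0.023. The wrist view shows the threads through the plate holes at (327,132) and (187,132). Lowering 12 mm.

>>> play_rows(series=[[0.0008,0.004,-0.0005,-0.002,0,0,0.005],[0,0.004,0,0,0,0,0.005],[0,0.003,0,0,0,0,0.005],[0,0.001,0,0,0,0,0.005],[0,0,0,0,0,0,0.005]])

```text
clock: 22.25
position: [575.4, -15.5, 60.6]
ee_rot: [0.506, 0.495, -0.494, -0.505]
contact_force: [0.2, 0.6, -3.9]
gripper_width: 14.9
```

```bash
python3 -c "
from h import *
for i in range(3): get_image('top')
go(574.7,-15.8,60.5,-.0227+np.pi/2)"
```

```text
t 22.4 p [575.6 -15.4  60.9] yaw 1.5485 w 15.2 F [-0.3 -0.5 -4.2]
shift [-0.0004  0.0004  0.0009] turn [0.003  0.0004 0.001 ]
```

```bash
python3 -c "
from h import *
import pickle
D={n:get_image(n) for n in('wrist','scene')};pickle.dump(D,open('D7.pkl','wb'))
go(574.7,-15.8,60.5,-.0227+np.pi/2)
w=D['wrist']['color'];s=cv2.resize(D['scene']['color'][120:240,190:310],(320,320),interpolation=2)
cv2.imwrite('pics/c7.png',np.hstack([cv2.resize(w[90:300,140:380],(480,420),interpolation=2),cv2.copyMakeBorder(s,0,100,0,0,0)])[:,:,::-1])"
```

```text
t 22.5 p [575.7 -15.4  61. ] yaw 1.5485 w 14.8 F [-0.2  0.2 -3.9]
shift [-0.0004  0.0005  0.001 ] turn [0.0033 0.0004 0.0011]
```

View pics/c7.png

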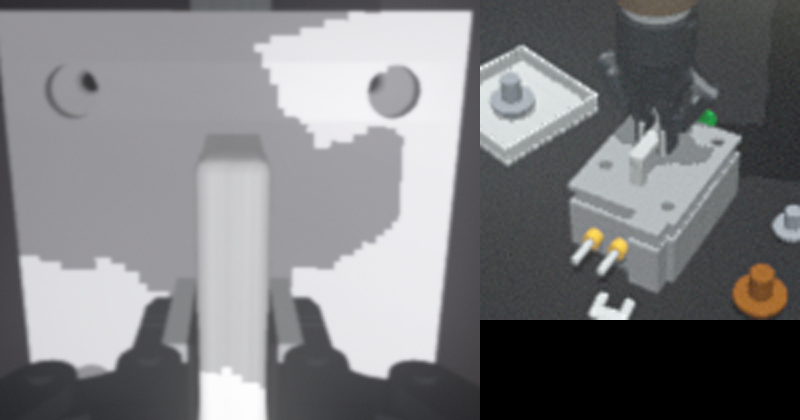

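Run:
```python
from h import *
import pickle
D=pickle.load(open('D7.pkl','rb'));w=D['wrist'];s=D['scene']
ob=[(w,1,140+394/2-.25,90+92/2-.25),(w,2,140+72/2-.25,90+91/2-.25)]
so=[(s,i,190+(x-480)*.375-.3,120+y*.375-.3) for i,x,y in((1,717,142),(3,605,164),(0,668,206))]
for z in(75,77.5,80):
    for o in(ob,ob+so):
        q,f=cover_pose(o,z);print(z,q.round(3),f.round(1))
print((proj(w,[[519.3,25.4+1.2+0,60]])))
c,sn=np.cos(-.0227),np.sin(-.0227);M=np.array([[c,-sn],[sn,c]]);xy=H@M.T+[574.3,-16.6]
print('threads crop px',((proj(w,np.c_[xy,np.full(4,60)])-[140,90])*2)[1:3].round(0).tolist())
```

```text
75 [ 5.75326e+02 -1.63870e+01 -2.60000e-02] [-1.4 -0.1  1.4 -0.1]
75 [ 5.75229e+02 -1.60840e+01 -2.20000e-02] [-1.2 -0.6  1.6  0.  -0.9  0.2 -0.6  0.7 -1.1  0.4]
77.5 [ 5.75145e+02 -1.63880e+01 -2.60000e-02] [-0.2 -0.   0.2 -0. ]
77.5 [ 5.75116e+02 -1.60370e+01 -2.10000e-02] [ 0.  -0.4  0.4  0.3 -0.8 -0.5 -0.6  0.  -1.  -0.3]
80 [ 5.74966e+02 -1.63900e+01 -2.60000e-02] [ 1.1  0.1 -1.1  0.1]
80 [ 5.75001e+02 -1.59930e+01 -2.10000e-02] [ 1.4 -0.3 -0.8  0.5 -0.7 -1.2 -0.6 -0.7 -1.  -1. ]
[[325.72121813 128.79172624]]
threads crop px [[371.0, 81.0], [91.0, 81.0]]
```

```bash
python3 -c "
from h import *
go(574.7,-15.8,60.5,-.0227+np.pi/2);print(np.abs(read_state()['joint_vel']).max());print(job_done())"
```

```text
t 22.5 p [575.7 -15.4  61. ] yaw 1.5485 w 14.8 F [-0.2  0.2 -3.9]
shift [-0.0004  0.0005  0.001 ] turn [0.0033 0.0004 0.0011]
0.001423503648615752
the job is handed in; nothing more can be done
None
```

I lifted the grey dust plug out of the bore by its knob and stood it knob-up in the steel tray. The arm then took the cover by its handle and was holding it over the block when I handed the job in at 22.5 s.

**Last checks on the cover:**
- **Height:** the underside is about 17.5 to 18 mm above the block's top.
- **Position:** the cover is within about 1 mm of the block in x and y, against the 4 mm allowed by the holes.
- **Turn and level:** yaw is within about 0.003 rad of the block's, and the tool is level to about 0.004 rad.
- **Touching and stillness:** the force reads only the cover's weight, about 3.9 N, and the arm is at rest.
- **Holes:** in the wrist view two threaded holes (1 and 2) showed at their predicted pixels through the plate holes. I checked the other two only through the fitted pose, because the gripper hid them.

**What failed or disagreed:**
- **First grasp:** it missed. The camera images put the finger tips about 40 mm above the reported tool point, so the fingers closed above the knob. I corrected the height and the second grasp held.
- **Knob width:** the gripper read about 21 mm on the 24 mm knob.
- **Bystanders:** no move went near the spanner, jar or dish. I did not re-measure them, and the jar is not in the last pictures.

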